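# Close a bench thickness gauge on a specimen carrier with its ratchet knob

### The arm

A 6-joint arm with a two-finger parallel gripper is mounted at the origin on the work surface. World frame = base frame: x ahead of the robot, y to its left, z up, the work surface at z = 0. Lengths are in m, angles in rad, forces in N, time in s.
With the tool pointing down it reaches from about 0.35 to 0.8 m from the base axis. Payload 7.3 kg.
Tool frame: the origin (TCP) lies between the finger pads; the fingertips stand 25 mm ahead of it and the grasp point (between the pads) lies 6 mm ahead of it (r.tip_extent is the distance from the TCP to the fingertips, in m); z points along the fingers, y is the line along which they close (so a half turn about z gives the same grasp; the last joint's range is limited). The gripper opens to 85 mm and grips with 20 to 120 N. Pads are 22 mm wide; open, the fingers measure 114 mm over their backs; the gripper's body (76 mm by 85 mm) begins 54 mm behind the grasp point. The pads swing forward as they close: fully open they stand 13 mm farther back than shut.
Start: joints at [-1.466, 0.342, 1.524, -0, 1.275, -0.146], TCP at [0.13, -0.509, 0.256] pointing down, gripper open.
Joint ranges: [-2.53, 2.53], [-0.77, 2.02], [0.04, 2.7], [-1, 4.14], [0.28, 2.66], [-3.11, 3.11]. Speed limits (rad/s): [2.57, 2.57, 3.14, 3.14, 3.14, 3.14].

### API

Orientations are given as a unit quaternion [x, y, z, w].
In Python, from workcell import r, command_gripper, optics gives the robot as it stands. The module is installed in compiled form; this text tells all that it offers. Calls block until the motion is done:
- r.reach(position, orientation): joint-space move of the TCP to a pose.
- r.move_straight(position, orientation=None, speed=0.15, max_force=None): straight line of the TCP; orientation=None keeps the orientation; speed is the mean speed in m/s. With max_force (N) it stops when the force on the tool has changed by that much, and returns True; else False.
- r.movej(angles): joint-space move.
- command_gripper(opening, force=None): finger opening in m; force is the grip in N (None keeps the last); returns when the fingers have stopped.
- r.hold(seconds).
- r.solve_ik(position, orientation): joint angles nearest the present ones, or None.
- r.read_state(): the state.
- optics.get_image(name): name is "scene" or "top"; returns (picture, depth): 400x640x3 uint8, red, green, blue; 400x640 float32, m along the optical axis (not along the pixel's ray), 0 where there is no reading.
- optics.camera_model(name): a dict with "K" (3x3 intrinsics, pixels), "R" (3x3) and "t" (3): a world point X has camera coordinates R X + t. Camera axes: x right, y down, z forward; pixel columns grow to the right and rows downward; lengths in m; the calibration is good to about 2 mm. A picture is of the moment at which its call begins. camera_model takes no time and is no camera call.
A pose or a line that the arm cannot do raises r.PlanningError and nothing moves.
- r.finish_job(): hands the job in; it is judged then, once.
The state is a dict: "time_s": time; "joint_positions": joint angles; "dq": joint speeds; "tau": joint torques, N m; "eef_pos": TCP position; "eef_rot": TCP orientation; "contact_force": force on the tool from outside, world axes, zero at the start; "torque": the same for the moment, N m; "grip_width": finger opening in m; "grip_force": force on a finger pad.
Only numpy, scipy, OpenCV 4.12 (cv2) and the standard library are available. Lean on these libraries where they do the work, as an engineer would, in place of code of your own. Each camera call takes 0.05 s, during which the arm holds its last target. There are 200 camera calls.

### The job

Slide the black specimen carrier with the orange tab gently into the channel of the bench thickness gauge until it is fully home against the stop, flat on the gauge's plate. Then turn the steel ratchet knob on top clockwise until the spindle has closed on the carrier and the ratchet slips, let it slip two or three clicks (30 degrees each) and no more, and let go. Leave the carrier clamped and the other things on the bench undisturbed.

Things in the scene. Friction and masses are not known exactly. Their poses are not given: they have to be found in the camera images.
- carrier: The specimen carrier: flat black tray 140 mm long (x) x 44 wide (y) x 10 high, with an upright orange tab near its -x end; 0.11 to 0.22 kg, centre of mass about 24 mm from the middle towards the tab. Origin: centre of the underside. +x points away from the tab, to the end that enters the channel first; z up.
- carrier_tab (a point): Grip point in the carrier's orange tab: 60 mm from the carrier's middle towards -x, 36 mm above its underside, same axes. The tab is 12 mm wide (y, pinch it across this), 20 mm long (x), and stands from the tray's top (10 mm) to 52 mm above the underside.
- gauge: The bench thickness gauge, fixed. Origin on the bench straight under the vertical axis of spindle, thimble and knob; x points from the open side (nearer the robot) into the channel, z up. Black base plate 20 mm thick, x -190 to +110 mm, 140 mm wide; the carrier slides on its top (z = 20 mm), also in front of the channel. Carrier fully home: origin at x -25, y 0, z 20 mm, x axes parallel.
- channel: Aluminium channel on the base plate, origin on the plate's top under the spindle axis, axes as the gauge. Two walls 10 mm high, 47 mm apart (1.5 mm play each side of the carrier) from x -23 to +45 mm, before them a flared mouth from x = -51 mm (about 65 mm wide inside at its front), and behind them the end stop. Push the carrier home softly: over 30 N on the channel is ramming.
- stop_face (a point): Middle of the end stop's face, at x = 45 mm, y = 0, z = 25 mm in the gauge's frame, axes as the gauge: the carrier's front end rests on it when fully home. The stop is rigid.
- head: Black C-shaped head, origin on the plate's top under the spindle axis, axes as the gauge. Upright from x = 65 mm back; arm 40 mm wide reaches forward to x = -20 mm at heights 105 to 135 mm over the bench. Below it the steel spindle (foot 18 mm across): its foot starts 2.4 to 10 mm above a carrier in the channel (differs each time) and, when closed, holds it with about 20 N.
- thimble_index (a point): Point on the black index line of the aluminium thimble (38 mm across, 136 to 162 mm over the bench), 19 mm from the axis. Turning the thimble clockwise seen from above lowers the spindle 4 mm per radian, against an even friction of about 0.12 N m (less of it remains once the hand stands still); the thread holds where it is left.
- ratchet_axis (a point): Grip point of the ratchet knob: on the vertical axis, 183 mm over the bench; fixed to the thimble, its x axis points to the thimble's index line, z up. The knob above the thimble is a knurled steel cylinder 30 mm across, 165 to 201 mm over the bench, gripped at any yaw; it neither rises nor sinks.
- knob_mark (a point): Point in the knob under its orange index bar, 10 mm from the axis; untouched, along ratchet_axis x. The knob drives the thimble through a spring (1.5 N m per rad) and a clutch that slips at 0.2 N m, reached only once the spindle is closed. It slips at steady torque; every 30 degrees (0.52 rad) of slip, mark moving to -y of ratchet_axis, is one click. Let go, it springs back, the slip stays.
- reagent_bottle: Bystander: amber bottle with a white cap, 60 mm across, 130 mm high, origin under its centre.
- dish_stack: Bystander: stack of three dishes, 90 mm across, 45 mm high, origin under its centre.
- beaker: Bystander: glass beaker, 70 mm across, 90 mm high, origin under its centre.
- slide_box: Bystander: green slide box 90 x 100 x 32 mm, origin under its centre.
- spare_carrier: Bystander: a second carrier of the same shape, all blue. Leave it.
Not all that is in view belongs to the job. What is shaped like the carrier but red or yellow is not meant.

How it is judged:
On the way, in this order (a step that is already met when the one before it is completed fails the run):
1. the carrier lies flat in the channel, fully home against the stop (x of carrier in the frame of gauge between -0.027 and -0.022 m and y of carrier in the frame of gauge between -0.003 and 0.003 m and z of carrier in the frame of gauge between 0.018 and 0.0225 m and angle between carrier's own z axis and vertical below 0.06 rad and angle between the x axis of carrier and the x axis of gauge, either way round below 0.1 rad), for 0.2 s.
2. the spindle is closed on the carrier at home and the ratchet has slipped about two clicks (at least 1.5) (all of step 1 and contact force between head and carrier above 3 N and x of knob_mark in the frame of ratchet_axis below 0.0071 m and y of knob_mark in the frame of ratchet_axis below -0.0034 m), for 0.2 s.
At the end, for the whole second after the job is handed in: The carrier is at rest, flat in the channel within 2 mm of the end stop and 3 mm of the centre line, the spindle presses on it with more than 3 N, and the ratchet knob has slipped two or three clicks clockwise on the thimble (1.5 to 3.5 clicks of 30 degrees) (all of step 2 and linear speed of carrier below 0.02 m/s); the robot touches nothing.
It fails at once if the ratchet is overdone: it slips more than three and a half clicks (x of knob_mark in the frame of ratchet_axis below -0.0026 m).
It fails at once if the carrier is rammed: more than 30 N on the channel or its stop (contact force between channel and carrier above 30 N).
It fails at once if the carrier is tipped by more than 45 degrees (angle between carrier's own z axis and vertical above 0.785 rad).
It fails at once if a bystander is disturbed (moved by more than 30 mm) (distance of any of reagent_bottle, dish_stack, beaker, slide_box, spare_carrier from where it was at the start of the episode above 0.03 m).
It also fails if it takes over 72 s, if anything falls off the work surface, if the arm or the gripper's body presses on something with over 40 N, if the wrist force passes 120 N, or if a joint passes its speed limit or range.

## Working session

There is one attempt and no reset: what is moved stays moved. The work goes in short steps, each a Python script; the robot and the scene stay as the last script left them, time stands still between calls to the robot, and variables do not carry over. Pictures are saved under pics/ and viewed, at most 10 in all, crops included, and the job is handed in when it is done.

```bash
mkdir -p pics
python3 - <<'E'
from workcell import r, optics
import cv2, numpy as np
for n in ("scene","top"):
    im,d=optics.get_image(n); cv2.imwrite(f"pics/{n}0.png",im[:,:,::-1]); np.savez(f"{n}0.npz",im=im,d=d)
    m=optics.camera_model(n); print(n,m["K"].round(1).tolist(),m["R"].round(3).tolist(),m["t"].round(3).tolist(), (-m["R"].T@m["t"]).round(3))
print(r.read_state()["time_s"], r.read_state()["eef_rot"])
E
```

```text
scene [[506.5, 0.0, 324.1], [0.0, 506.5, 199.3], [0.0, 0.0, 1.0]] [[0.253, 0.968, -0.002], [0.712, -0.188, -0.676], [-0.655, 0.169, -0.737]] [-0.106, -0.296, 1.824] [ 1.432 -0.262  1.143]
top [[419.0, 0.0, 315.3], [0.0, 419.0, 195.9], [0.0, 0.0, 1.0]] [[0.029, -1.0, -0.007], [-0.991, -0.028, -0.134], [0.134, 0.01, -0.991]] [-0.015, 0.57, 1.472] [ 0.368 -0.014  1.535]
0.1 [ 9.92150619e-01  1.25046681e-01  1.08148767e-05 -6.91189352e-04]
```

View pics/scene0.png

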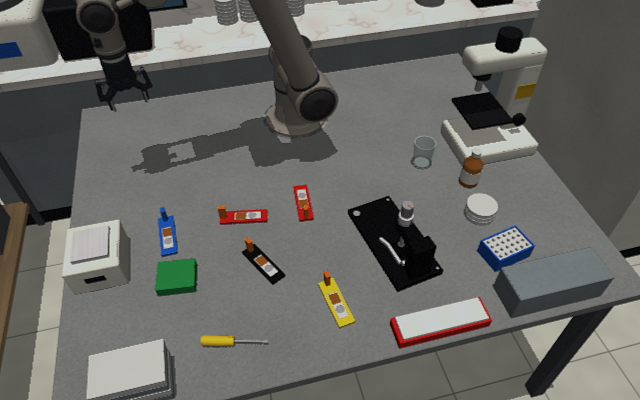

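View pics/top0.png

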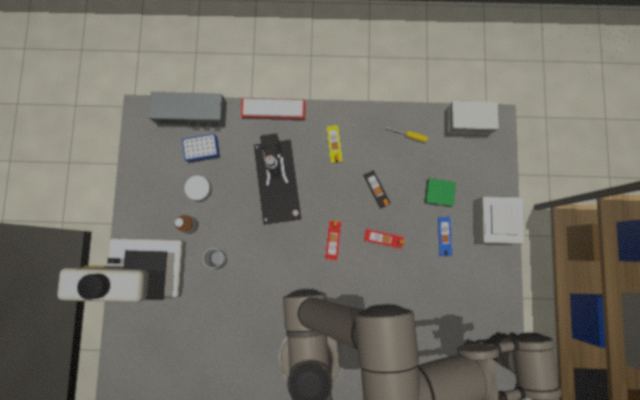

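The black carrier with an orange tab is at scene (263,260) and top (377,188). The look-alikes, by scene pixel, are red (243,216), red (303,202), yellow (337,301) and blue (168,235). Only the one at (263,260) is black. The gauge is at scene (395,240) and top (277,180), with its open end towards the robot. I'll confirm with one enlarged crop.

Run:
```python
import cv2, numpy as np
s=np.load("scene0.npz")["im"][:,:,::-1]; t=np.load("top0.npz")["im"][:,:,::-1]
f=lambda im,x0,y0,w,h,k:cv2.resize(im[y0:y0+h,x0:x0+w],None,fx=k,fy=k,interpolation=cv2.INTER_CUBIC)
a=f(s,235,230,60,60,5);b=f(s,340,185,110,110,300/110);b=cv2.resize(b,(500,300))if 0 else f(s,342,190,100,100,3)
c=f(t,355,160,60,60,5);d=f(t,245,125,62,104,300/104);
d=cv2.resize(d,(179,300)); 
out=np.zeros((600,640,3),np.uint8); out[:300,:300]=a; out[:300,310:610]=b; out[300:,:300]=c; out[300:,310:489]=d
cv2.imwrite("pics/crop1.png",out)
```

```text
(no output)
```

View pics/crop1.png

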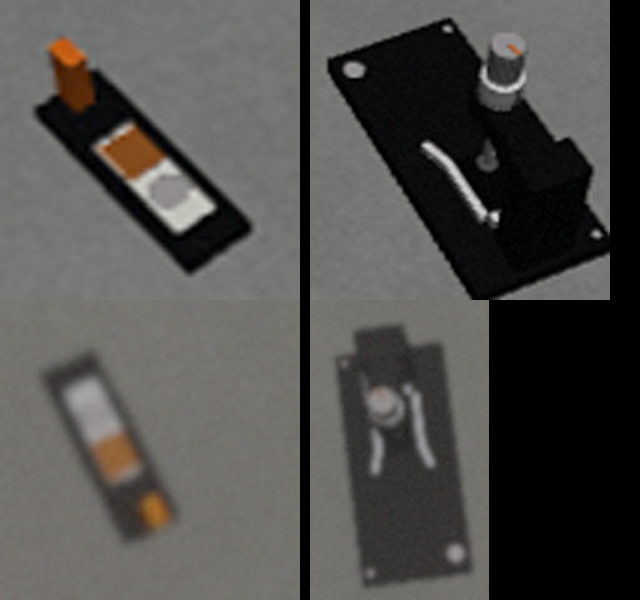

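The crop confirms it: black tray with an orange tab at its end nearer the robot (tab at top (386,204)). Next I measure it and the gauge in both views.

```bash
cat > h.py <<'E'
import cv2, numpy as np
from workcell import r, optics, command_gripper
from scipy.spatial.transform import Rotation as Rn
CM={n:optics.camera_model(n) for n in("scene","top")}
def ray(n,uv):
    m=CM[n]; d=m["R"].T@np.linalg.inv(m["K"])@[uv[0],uv[1],1.]; return -m["R"].T@m["t"],d/np.linalg.norm(d)
def onz(n,uv,z): o,d=ray(n,uv); return o+d*(z-o[2])/d[2]
def tri(a,b):
    (o1,d1),(o2,d2)=ray("scene",a),ray("top",b); s=np.linalg.lstsq(np.c_[d1,-d2],o2-o1,rcond=None)[0]
    p,q=o1+d1*s[0],o2+d2*s[1]; return (p+q)/2,np.linalg.norm(p-q)
def proj(n,X): m=CM[n]; c=m["K"]@(m["R"]@np.asarray(X)+m["t"]); return c[:2]/c[2]
def blobs(mask,x0,y0,x1,y1,amin=4):
    k=np.zeros_like(mask); k[y0:y1,x0:x1]=mask[y0:y1,x0:x1]
    nn,lab,st,ce=cv2.connectedComponentsWithStats(k); return [(st[i,4],ce[i],lab==i) for i in range(1,nn) if st[i,4]>=amin]
E
python3 - <<'E'
from h import *
S=np.load("scene0.npz");T=np.load("top0.npz")
I={"scene":S["im"],"top":T["im"]}; D={"scene":S["d"],"top":T["d"]}
hsv={n:cv2.cvtColor(I[n],cv2.COLOR_RGB2HSV) for n in I}
box={"scene":(235,230,295,290),"top":(355,160,415,220)}
for n in I:
    h=hsv[n]; o=((h[...,0]>5)&(h[...,0]<20)&(h[...,1]>140)).astype(np.uint8)
    for a,c,m in blobs(o,*box[n]): print(n,"orange",a,c.round(1),h[m].mean(0).round(0))
    g=cv2.cvtColor(I[n],cv2.COLOR_RGB2GRAY); print(n,"gray bg",np.median(g[box[n][1]:box[n][3],box[n][0]:box[n][2]]),"min",g[box[n][1]:box[n][3],box[n][0]:box[n][2]].min())
    bg=np.median(g[box[n][1]:box[n][3],box[n][0]:box[n][2]])
    for nm,b in(("carrier",box[n]),("gauge",{"scene":(342,185,445,295),"top":(245,125,307,229)}[n])):
        mk=(g<(bg+g.min() if 0 else {"scene":45,"top":75}[n])).astype(np.uint8)
        a,c,m=max(blobs(mk,*b),key=lambda q:q[0]); 
        ct=max(cv2.findContours(m.astype(np.uint8),cv2.RETR_EXTERNAL,cv2.CHAIN_APPROX_NONE)[0],key=cv2.contourArea)
        hull=cv2.convexHull(ct); rect=cv2.minAreaRect(hull); bp=cv2.boxPoints(rect)
        ap=cv2.approxPolyDP(hull,3,True)[:,0]
        print(n,nm,a,"rect",bp.round(1).tolist(),"world",[onz(n,p,.01 if nm=="carrier" else .02)[:2].round(4).tolist() for p in bp]); print("   poly",ap.tolist(),[onz(n,p,.01 if nm=="carrier" else .02)[:2].round(3).tolist() for p in ap])
    # depth maxima near gauge: points with world z>.19
    v,u=np.mgrid[0:400,0:640]; m=CM[n]; z=D[n]; P=np.stack([(u-m["K"][0,2])/m["K"][0,0]*z,(v-m["K"][1,2])/m["K"][1,1]*z,z],-1); W=(P-m["t"])@m["R"]
    ok=z>0; b={"scene":(342,185,445,295),"top":(245,125,307,229)}[n]
    sel=ok&(W[...,2]>.192)&(W[...,2]<.215)&(u>=b[0])&(u<b[2])&(v>=b[1])&(v<b[3])
    print(n,"knob top n",sel.sum(),"uv",u[sel].mean(),v[sel].mean(),W[sel].mean(0).round(4),W[sel].min(0).round(4),W[sel].max(0).round(4))
    b=box[n]; inb=(u>=b[0])&(u<b[2])&(v>=b[1])&(v<b[3])&ok
    sel=inb&(W[...,2]>.03); print(n,"tab",sel.sum(),W[sel].mean(0).round(4),"zmax",W[sel][:,2].max().round(4) if sel.any() else None)
    sel=inb&(W[...,2]>.006)&(W[...,2]<.02)
    q=W[sel][:,:2]; rc=cv2.minAreaRect(q.astype(np.float32)); print(n,"tray depth rect",sel.sum(),rc, W[sel][:,2].mean())
E
```

```text
scene orange 89 [249.1 245.1] [ 12. 221. 104.]
scene orange 70 [261.4 259.8] [ 13. 195. 124.]
scene gray bg 116.0 min 0
scene carrier 421 rect [[241.0, 252.0], [251.5, 241.5], [285.0, 275.0], [274.5, 285.5]] world [[0.5583, -0.2746], [0.5292, -0.2406], [0.664, -0.172], [0.6893, -0.2053]]
   poly [[242, 251], [254, 244], [284, 276], [272, 283]] [[0.556, -0.271], [0.54, -0.235], [0.666, -0.175], [0.68, -0.21]]
scene gauge 4318 rect [[346.0, 211.3000030517578], [394.3999938964844, 180.6999969482422], [449.5, 268.0], [401.1000061035156, 298.5]] world [[0.4966, 0.0464], [0.4136, 0.2275], [0.7607, 0.2574], [0.8164, 0.0992]]
   poly [[387, 196], [429, 237], [442, 269], [440, 274], [398, 291], [348, 213]] [[0.469, 0.184], [0.649, 0.245], [0.759, 0.237], [0.772, 0.225], [0.793, 0.099], [0.505, 0.05]]
scene knob top n 108 uv 407.72222222222223 205.85185185185185 [0.6677 0.1515 0.1989] [0.6503 0.1379 0.1923] [0.6816 0.167  0.2057]
scene tab 61 [ 0.5589 -0.2491  0.0459] zmax 0.0569
scene tray depth rect 663 ((0.5822049975395203, -0.22614914178848267), (0.1364280879497528, 0.18602310121059418), 7
[... 560 characters left out ...]
, 136.3000030517578], [289.20001220703125, 131.5], [300.6000061035156, 219.0], [263.3999938964844, 223.89999389648438]] world [[0.79, 0.2438], [0.8123, 0.1061], [0.4868, 0.0526], [0.4655, 0.1865]]
   poly [[276, 134], [290, 142], [300, 218], [264, 223], [255, 148], [261, 136]] [[0.801, 0.155], [0.772, 0.101], [0.49, 0.055], [0.469, 0.185], [0.746, 0.23], [0.792, 0.21]]
top knob top n 72 uv 270.0416666666667 159.27777777777777 [0.6646 0.1505 0.2004] [0.6506 0.1374 0.1922] [0.679  0.1641 0.2069]
top tab 26 [ 0.5549 -0.2499  0.0484] zmax 0.0562
top tray depth rect 450 ((0.6073293685913086, -0.24985434114933014), (0.21572168171405792, 0.2097519189119339), 2.2731781005859375) 0.009948834977468266
```

Run:
```python
from h import *
S=np.load("scene0.npz");T=np.load("top0.npz")
def edge(n,im,a,b,z,k=24,half=5):
    # subpixel dark/bright edge sampled across segment a-b, line fitted, cast to plane z
    g=cv2.cvtColor(im,cv2.COLOR_RGB2GRAY).astype(np.float32); a,b=map(np.float64,(a,b)); t=(b-a)/np.linalg.norm(b-a); nn=np.array([-t[1],t[0]])
    s=np.arange(-half,half+.1,.25); pts=[]
    for f in np.linspace(.12,.88,k):
        p=a+f*(b-a)+s[:,None]*nn; v=cv2.remap(g,p[:,0].astype(np.float32)[None],p[:,1].astype(np.float32)[None],cv2.INTER_LINEAR)[0]
        w=abs(np.gradient(cv2.GaussianBlur(v[None],(0,0),3)[0])); w[w<.5*w.max()]=0; pts.append(a+f*(b-a)+nn*(w@s/w.sum()))
    W=np.array([onz(n,p,z)[:2] for p in pts]).astype(np.float32)
    vx,vy,x,y=cv2.fitLine(W,cv2.DIST_HUBER,0,.001,.001).ravel(); res=abs((W-[x,y])@[-vy,vx]); return np.array([x,y]),np.array([vx,vy]),np.median(res)
G={}
for nm,n,a,b,z in(("left","top",(264,223),(255.,148),.02),("right","top",(300,218),(290,142),0.),("front","top",(264,223),(300,218),.02),
   ("front","scene",(348,213),(388,193),.02),("right","scene",(348,213),(398,291),0.)):
    p,d,e=edge(n,S["im"] if n=="scene" else T["im"],a,b,z); ang=np.arctan2(d[1],d[0]); ang=(ang-(np.pi/2 if nm=="front" else 0)+np.pi/2)%np.pi-np.pi/2
    c=np.array([.6657,.1513]); nrm=np.array([-d[1],d[0]]); print(n,nm,"yaw",ang.round(4),"dist of knob axis",abs((c-p)@nrm).round(4),"res",e.round(4))
for nm,a,b in (("long-right","x",0),):
    pass
for n,(aa,bb) in {"top":[((382,208),(362.6,175)),((390,203),(373,170))],"scene":[((241,252),(272,285)),((256,242),(285,275))]}.items():
    for a,b in (aa,bb):
        p,d,e=edge(n,S["im"] if n=="scene" else T["im"],a,b,.005 if n=="top" else (0. if a[0]==241 else .01),half=4); print(n,"carrier side yaw",np.arctan2(d[1],d[0]).round(4)%np.pi, "dist tab est (.554,-.25)",((np.array([.554,-.25])-p)@[-d[1],d[0]]).round(4),e.round(4))
for X in((.554,-.25,.052),(.6657,.1513,.201)): print(proj("scene",X).round(1),proj("top",X).round(1))
print("tab centroid tri",tri((249.1,245.1),(385.4,201.7)),"knob",tri((407.7,205.9),(270.0,159.3)))
```

```text
top left yaw 0.1675 dist of knob axis 0.0701 res 0.0004
top right yaw 0.1671 dist of knob axis 0.0687 res 0.0003
top front yaw 0.1691 dist of knob axis 0.1934 res 0.0004
scene front yaw 0.1672 dist of knob axis 0.1896 res 0.0002
scene right yaw 0.1654 dist of knob axis 0.0678 res 0.0002
top carrier side yaw 0.3765 dist tab est (.554,-.25) -0.0231 0.001
top carrier side yaw 0.5834 dist tab est (.554,-.25) 0.0244 0.0013
scene carrier side yaw 0.4716 dist tab est (.554,-.25) 0.021 0.0003
scene carrier side yaw 0.4214 dist tab est (.554,-.25) -0.0225 0.0008
[247.9 239.7] [385.7 201.9]
[407.5 204.7] [269.8 158.9]
tab centroid tri (array([ 0.55727627, -0.25066486,  0.03222298]), np.float64(0.002613783479675948)) knob (array([0.66562881, 0.15183715, 0.19630814]), np.float64(0.0013422565448451777))
```

Gauge: axis at about (0.6655, 0.152), yaw 0.167, knob top and plate width as they should be. Carrier: yaw about 0.475, tab at (0.5545, -0.250). I'll grasp it now.

```bash
cat >> h.py <<'E'
G=np.array([.6655,.152,0.]); GY=.167
def Q(psi): return np.array([np.cos(psi/2),np.sin(psi/2),0,0])
def gp(x,y,z): return G+np.array([np.cos(GY)*x-np.sin(GY)*y,np.sin(GY)*x+np.cos(GY)*y,z])
def g_of(p): d=np.asarray(p)-G; c,s=np.cos(GY),np.sin(GY); return np.array([c*d[0]+s*d[1],-s*d[0]+c*d[1],d[2]])
def st(tag=""):
    s=r.read_state(); print(tag,"t",round(s["time_s"],2),"p",np.round(s["eef_pos"],4),"g",g_of(s["eef_pos"]).round(4),"F",np.round(s["contact_force"],1),"M",np.round(s["torque"],3),"w",round(s["grip_width"],4),"gf",round(s["grip_force"],1)); return s
E
python3 - <<'E'
from h import *
y=.475; p=np.array([.5545,-.25,0.]); q=Q(y)
command_gripper(.05)
r.reach(p+[0,0,.14],q); r.move_straight(p+[0,0,.042],q,speed=.12,max_force=10); st("down")
command_gripper(.0,force=80); st("grip")
r.move_straight(p+[0,0,.11],q,speed=.12); st("up")
im,d=optics.get_image("scene"); cv2.imwrite("pics/g1.png",cv2.resize(im[170:300,180:330,::-1],None,fx=4,fy=4))
E
```

```text
down t 3.36 p [ 0.555  -0.2504  0.0428] g [-0.1759 -0.3784  0.0428] F [ 0.5 -0.  -0.4] M [ 0.001  0.036 -0.019] w 0.0501 gf 0.0
grip t 3.79 p [ 0.5549 -0.2502  0.0428] g [-0.1759 -0.3783  0.0428] F [-0.6 -0.   5.3] M [ 0.118  0.095 -0.031] w 0.0113 gf 78.7
up t 4.51 p [ 0.554  -0.2497  0.1092] g [-0.1767 -0.3776  0.1092] F [-0.2  0.7 -0.9] M [-0.007  0.013  0.006] w 0.011 gf 77.8
```

View pics/g1.png

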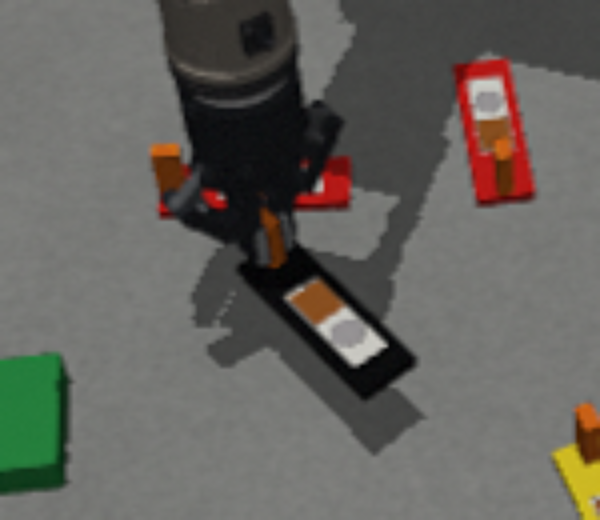

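The carrier is held level. Next I carry it to the plate in front of the channel, set it down and regrip it so it lies flat.

Run:
```python
from h import *
q=Q(GY); X=-.200
r.move_straight(r.read_state()["eef_pos"]+[0,0,.03],speed=.15)
r.reach(gp(X,0,.13),q); r.move_straight(gp(X,0,.072),q,speed=.12); st("above")
print(r.move_straight(gp(X,0,.058),q,speed=.02,max_force=4)); s=st("touch")
command_gripper(.022); st("open"); command_gripper(0.,force=60); st("regrip")
for n in("scene","top"):
    im,d=optics.get_image(n); np.savez(f"{n}1.npz",im=im,d=d)
s=optics and np.load("scene1.npz")["im"][150:300,330:460,::-1]; t=np.load("top1.npz")["im"][125:255,245:330,::-1]
o=np.zeros((600,800,3),np.uint8); a=cv2.resize(s,(450,520)); b=cv2.resize(t,(340,520)); o[:520,:450]=a;o[:520,455:795]=b; cv2.imwrite("pics/g2.png",o)
```

```text
above t 6.94 p [0.4688 0.1185 0.0723] g [-0.1996 -0.0004  0.0723] F [ 0.1 -0.1 -1.3] M [-0.005  0.016  0.035] w 0.0107 gf 77.9
True
touch t 7.46 p [0.4684 0.1188 0.0627] g [-0.1999  0.      0.0627] F [-1.3  0.6  4.8] M [ 0.062  0.09  -0.005] w 0.0109 gf 78.7
open t 7.72 p [0.4677 0.1187 0.062 ] g [-2.006e-01  1.000e-04  6.200e-02] F [0.2 1.3 0.8] M [-0.023 -0.038  0.008] w 0.022 gf 0.0
regrip t 7.97 p [0.4677 0.1187 0.0622] g [-0.2006  0.      0.0622] F [-0.2 -0.   1.7] M [-0.058  0.141 -0.019] w 0.0112 gf 58.4
```

View pics/g2.png

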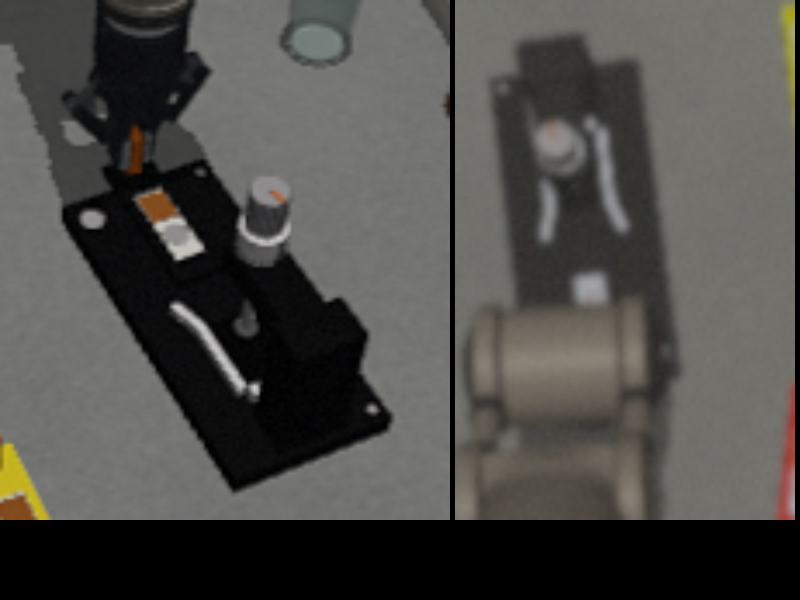

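The carrier lies on the plate, straight in front of the mouth. I'll slide it in, watching the forces.

Run:
```python
from h import *
q=Q(GY)
for x,v in((-.165,.06),(-.135,.05),(-.12,.03),(-.105,.03),(-.095,.03)):
    hit=r.move_straight(gp(x,0,.0625),q,speed=v,max_force=9); s=st(str(hit)); c,n=np.cos(GY),np.sin(GY); F=s["contact_force"]; print("   Fg",round(c*F[0]+n*F[1],1),round(-n*F[0]+c*F[1],1))
    if hit: break
```

```text
False t 8.81 p [0.5023 0.1245 0.0622] g [-0.1654  0.      0.0622] F [-0.2 -0.2 -1.6] M [ 0.054  0.031 -0.024] w 0.011 gf 58.3
   Fg -0.2 -0.1
False t 9.56 p [0.5321 0.1295 0.0623] g [-0.1353  0.      0.0623] F [ 0.4 -0.4 -1.2] M [-0.071  0.032 -0.019] w 0.0113 gf 58.3
   Fg 0.3 -0.5
False t 10.21 p [0.547  0.132  0.0624] g [-0.1201  0.      0.0624] F [-0.3  0.5 -1. ] M [-0.038  0.057 -0.005] w 0.0114 gf 58.3
   Fg -0.2 0.5
False t 10.86 p [0.5618 0.1346 0.0624] g [-0.1051  0.      0.0624] F [ 0.1 -0.3 -2.1] M [ 0.016  0.04  -0.022] w 0.0111 gf 58.3
   Fg 0.0 -0.3
False t 11.34 p [0.5719 0.1362 0.0624] g [-0.095   0.      0.0624] F [-0.3  0.3 -1.3] M [ 0.009  0.021 -0.034] w 0.0114 gf 58.3
   Fg -0.2 0.4
```

Run:
```python
from h import *
q=Q(GY)
hit=r.move_straight(gp(-.076,0,.0625),q,speed=.012,max_force=5); print(hit); st("home?")
r.hold(.3); s=st("settled"); command_gripper(.03); r.hold(.2); st("released")
```

```text
True
home? t 12.2 p [0.5799 0.1376 0.0622] g [-0.0868  0.      0.0622] F [0.1 0.3 4.8] M [-0.03  -0.002 -0.014] w 0.0111 gf 59.2
settled t 12.5 p [0.5799 0.1376 0.0621] g [-0.0868  0.      0.0621] F [-0.1  0.9  5.8] M [-0.03   0.055 -0.001] w 0.011 gf 59.2
released t 13.03 p [0.5791 0.1375 0.0613] g [-0.0876  0.0001  0.0613] F [0.5 0.5 0.6] M [0.04  0.005 0.001] w 0.0301 gf 0.0
```

The stop was triggered by vertical force, so this may not be the end stop. I'll regrip and push again, watching only the axial force.

Run:
```python
from h import *
q=Q(GY); c,n=np.cos(GY),np.sin(GY)
command_gripper(0.,force=40); s=st("regrip"); z=s["eef_pos"][2]
x=g_of(s["eef_pos"])[0]
for k in range(14):
    x+=.0008; r.move_straight(gp(x,0,.0622),q,speed=.012); s=r.read_state(); F=s["contact_force"]; fx=c*F[0]+n*F[1]
    print(k,round(x,4),g_of(s["eef_pos"]).round(4),"Fx",round(fx,1),"Fy",round(-n*F[0]+c*F[1],1),"Fz",F[2].round(1))
    if fx<-6: break
```

```text
regrip t 13.32 p [0.5792 0.1375 0.0615] g [-0.0875  0.      0.0615] F [ 0.5  0.5 -0.3] M [-0.001 -0.016 -0.064] w 0.0117 gf 39.9
0 -0.0867 [-0.0872  0.      0.0619] Fx -2.1 Fy -0.8 Fz -0.7
1 -0.0859 [-0.0872  0.      0.0619] Fx -6.0 Fy -0.6 Fz 1.4
```

Run:
```python
from h import *
q=Q(GY); c,n=np.cos(GY),np.sin(GY)
for x in(-.0851,-.0843):
    r.move_straight(gp(x,0,.0622),q,speed=.012); s=r.read_state(); F=s["contact_force"]; fx=c*F[0]+n*F[1]; print(x,g_of(s["eef_pos"]).round(4),"Fx",round(fx,1),"Fz",F[2].round(1))
    if fx<-11: break
command_gripper(.03); r.hold(.1); st("rel")
p=r.read_state()["eef_pos"]; r.move_straight([p[0],p[1],.2],speed=.2); r.reach(gp(-.2,0,.28),q)
I={}
for k in("scene","top"):
    im,d=optics.get_image(k); I[k]=im; h=cv2.cvtColor(im,cv2.COLOR_RGB2HSV)
    u,v=proj(k,gp(-.085,0,.05)).round().astype(int)
    o=((h[...,0]>5)&(h[...,0]<20)&(h[...,1]>130)).astype(np.uint8)
    print(k,(u,v),[(a,ce.round(1),onz(k,ce,.045).round(4),g_of(onz(k,ce,.045)).round(4)) for a,ce,m in blobs(o,u-12,v-14,u+12,v+14)])
np.savez("s2.npz",scene=I["scene"],top=I["top"])
s=I["scene"][170:300,340:450,::-1]; t=I["top"][125:255,245:330,::-1]
o=np.zeros((520,800,3),np.uint8); o[:,:440]=cv2.resize(s,(440,520),interpolation=cv2.INTER_CUBIC);o[:,455:795]=cv2.resize(t,(340,520),interpolation=cv2.INTER_CUBIC); cv2.imwrite("pics/g3.png",o)
st()
```

```text
-0.0851 [-0.0872  0.0001  0.0618] Fx -8.3 Fz 2.9
-0.0843 [-0.0872  0.0001  0.0618] Fx -12.2 Fz 4.9
rel t 14.73 p [0.5827 0.138  0.0623] g [-0.0839 -0.      0.0623] F [-0.5 -0.3  0.1] M [-0.015  0.012  0.001] w 0.0301 gf 0.0
scene (np.int64(386), np.int64(220)) [(np.int32(118), array([386. , 219.1]), array([0.5746, 0.1411, 0.045 ]), array([-0.0914,  0.0043,  0.045 ]))]
top (np.int64(277), np.int64(191)) [(np.int32(31), array([276., 179.]), array([0.6271, 0.1451, 0.045 ]), array([-0.039 , -0.0005,  0.045 ]))]
 t 16.29 p [0.4688 0.1187 0.2785] g [-1.995e-01 -1.000e-04  2.785e-01] F [0.1 0.2 0. ] M [ 0.045 -0.016 -0.005] w 0.0299 gf 0.0
```

View pics/g3.png

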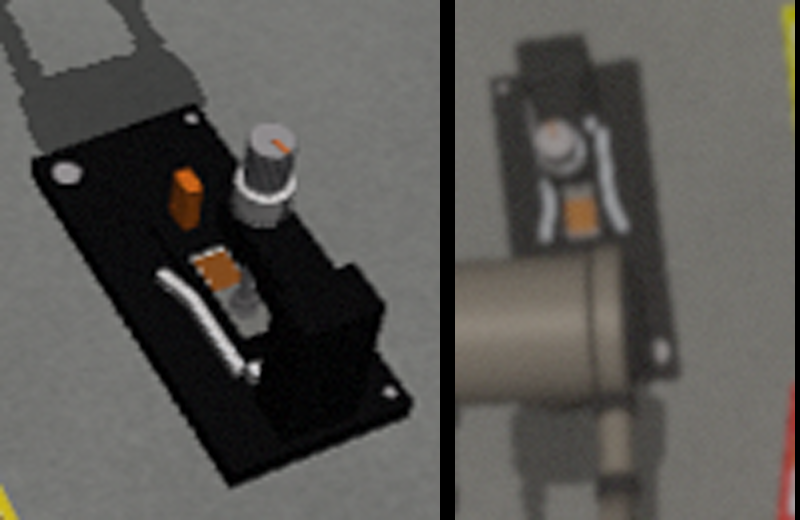

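Run:
```python
from h import *
im=np.load("s2.npz")["scene"]; h=cv2.cvtColor(im,cv2.COLOR_RGB2HSV)
o=((h[...,0]>5)&(h[...,0]<20)&(h[...,1]>130)&(h[...,2]>150)).astype(np.uint8)
for a,c,m in blobs(o,374,205,398,235): print(a,c.round(2),g_of(onz("scene",c,.072)).round(4))
im0=np.load("scene0.npz")["im"]; h=cv2.cvtColor(im0,cv2.COLOR_RGB2HSV)
o=((h[...,0]>5)&(h[...,0]<20)&(h[...,1]>130)&(h[...,2]>150)).astype(np.uint8)
for a,c,m in blobs(o,240,230,258,258): print("orig",a,c.round(2),onz("scene",c,.052).round(4))
o=((h[...,0]>3)&(h[...,0]<22)&(h[...,1]>110)&(h[...,2]>110)).astype(np.uint8)
for a,c,m in blobs(o,395,195,420,215,2): p=onz("scene",c,.201); print("mark",a,c.round(2),g_of(p).round(4))
q=Q(GY)
print([np.round(r.solve_ik(gp(0,0,.19),Q(GY+a)),2).tolist() if r.solve_ik(gp(0,0,.19),Q(GY+a)) is not None else None for a in(-3,-1.5,0,1.5,3)])
```

```text
20 [386.85 214.9 ] [-0.0847  0.0006  0.072 ]
orig 21 [248. 240.] [ 0.5552 -0.2498  0.052 ]
mark 6 [409.5 206. ] [0.0058 0.0017 0.201 ]
[[0.11, 0.69, 1.13, -0.0, 1.33, -1.77], [0.11, 0.69, 1.13, -0.0, 1.33, 3.02], [0.11, 0.69, 1.13, -0.0, 1.33, 1.52], [0.11, 0.69, 1.13, -0.0, 1.33, 0.02], [0.11, 0.69, 1.13, -0.0, 1.33, -1.48]]
```

By the scene view, the tab stands at x = -84.7 mm and y = 0.6 mm in the gauge frame, against -85 and 0 at home, so the carrier is home. Now I grip the knob with joint 6 near its lower end and turn clockwise in small steps, watching the torque.

Run:
```python
from h import *
command_gripper(.06)
jh=np.array(r.solve_ik(gp(0,0,.27),Q(GY))); jh[5]=-2.8; r.movej(jh.tolist())
s=r.read_state(); r.move_straight(gp(0,0,.193),s["eef_rot"],speed=.1,max_force=8); st("at knob")
command_gripper(0.,force=40); st("gripped")
j=np.array(r.read_state()["joint_positions"])
for k in range(9):
    j[5]+=.1; r.movej(j.tolist()); m=[]
    for _ in range(3): m.append(r.read_state()["torque"][2]); r.hold(.03)
    s=r.read_state(); print(k,round(s["time_s"],2),"j6",round(s["joint_positions"][5],3),"Mz",np.round(m,3),"F",np.round(s["contact_force"],1))
```

```text
at knob t 21.18 p [0.6659 0.1521 0.1939] g [ 0.0004 -0.      0.1939] F [-0.3  0.1  0.3] M [0.039 0.019 0.007] w 0.0597 gf 0.0
gripped t 21.55 p [0.6649 0.1523 0.1941] g [-0.0005  0.0004  0.1941] F [-4.2 -0.4  5. ] M [ 0.083  0.863 -0.058] w 0.0288 gf 39.5
0 21.9 j6 -2.702 Mz [0.031 0.047 0.078] F [-1.2 -0.6  0.9]
1 22.25 j6 -2.603 Mz [ 0.078  0.007 -0.006] F [-2.  -0.4  1.5]
2 22.6 j6 -2.503 Mz [0.066 0.046 0.039] F [-2.  -0.7  3.1]
3 22.95 j6 -2.403 Mz [0.083 0.064 0.06 ] F [-2.  -1.7  2.2]
4 23.3 j6 -2.303 Mz [0.065 0.057 0.086] F [-1.2 -1.4  2. ]
5 23.65 j6 -2.203 Mz [0.051 0.048 0.036] F [ 0.1 -2.2  1.7]
6 24.0 j6 -2.103 Mz [0.074 0.024 0.057] F [ 0.1 -3.7  2.2]
7 24.35 j6 -2.003 Mz [0.085 0.121 0.004] F [ 0.7 -4.5  1.6]
8 24.7 j6 -1.904 Mz [0.048 0.064 0.054] F [ 1.8 -4.2  3.3]
```

Run:
```python
from h import *
j=np.array(r.read_state()["joint_positions"])
hi=0
while j[5]<1.2 and hi<2:
    j[5]+=.1; r.movej(j.tolist()); m=[]
    for _ in range(4): m.append(r.read_state()["torque"][2]); r.hold(.025)
    s=r.read_state(); print(round(s["time_s"],2),"j6",round(s["joint_positions"][5],3),"Mz",np.round(np.mean(m),3),"F",np.round(s["contact_force"],1))
    hi=hi+1 if np.mean(m)>.12 else 0
```

```text
25.05 j6 -1.808 Mz 0.038 F [ 1.3 -4.5  2.4]
25.4 j6 -1.707 Mz 0.057 F [ 1.5 -5.2  2.6]
25.75 j6 -1.607 Mz 0.039 F [ 0.2 -5.4  1. ]
26.1 j6 -1.507 Mz 0.052 F [ 0.7 -5.5  2.4]
26.45 j6 -1.407 Mz 0.05 F [ 0.8 -5.6  2.5]
26.8 j6 -1.307 Mz 0.068 F [ 1.  -6.   2.1]
27.15 j6 -1.207 Mz 0.065 F [ 0.6 -5.8  3.3]
27.5 j6 -1.107 Mz 0.031 F [ 0.7 -6.8  2.7]
27.85 j6 -1.007 Mz 0.068 F [ 0.1 -5.9  1.6]
28.2 j6 -0.907 Mz 0.153 F [ 0.8 -6.4  2.9]
28.55 j6 -0.807 Mz 0.181 F [-0.7 -6.4  2.9]
```

The spindle closed at j6 ≈ -0.91, where the torque rose from 0.055 to 0.18 N m, and slip starts at about -0.86. I'll turn on to +0.42, which is about 2.45 clicks of slip.

Run:
```python
from h import *
j=np.array(r.read_state()["joint_positions"])
for a in (-.6,-.4,-.2,0,.2,.42):
    j[5]=a; r.movej(j.tolist()); m=[]
    for _ in range(4): m.append(r.read_state()["torque"][2]); r.hold(.025)
    s=r.read_state(); print(round(s["time_s"],2),round(s["joint_positions"][5],3),"Mz",np.round(np.mean(m),3))
r.hold(.3); command_gripper(.06); st("open")
p=r.read_state()["eef_pos"]; r.move_straight([p[0],p[1],.28],speed=.15); r.reach(gp(-.22,0,.3),Q(GY)); st("clear")
I={}
for k in("scene","top"): I[k]=optics.get_image(k)[0]
np.savez("s3.npz",**I)
h=cv2.cvtColor(I["scene"],cv2.COLOR_RGB2HSV); o=((h[...,0]>3)&(h[...,0]<22)&(h[...,1]>110)&(h[...,2]>100)).astype(np.uint8)
for a,c,m in blobs(o,395,195,420,215,2): q=onz("scene",c,.201); print("mark",a,c.round(2),g_of(q).round(4))
f=lambda im,x0,y0,w,hh,W,H:cv2.resize(im[y0:y0+hh,x0:x0+w,::-1],(W,H),interpolation=cv2.INTER_CUBIC)
i0=np.load("s2.npz")["scene"]
cv2.imwrite("pics/g4.png",np.hstack([f(i0,390,190,34,50,390,574),f(I["scene"],390,190,34,50,390,574)]))
```

```text
28.97 -0.607 Mz 0.159
29.38 -0.407 Mz 0.201
29.78 -0.207 Mz 0.176
30.19 -0.007 Mz 0.166
30.6 0.193 Mz 0.195
31.02 0.413 Mz 0.163
open t 31.73 p [0.6647 0.1518 0.1939] g [-8.000e-04 -1.000e-04  1.939e-01] F [-0.6  0.5  0.9] M [ 0.017  0.046 -0.002] w 0.06 gf 0.0
clear t 33.46 p [0.4491 0.1154 0.2997] g [-2.194e-01 -1.000e-04  2.997e-01] F [ 0.4 -0.6  0.8] M [ 0.032 -0.032 -0.002] w 0.0597 gf 0.0
mark 4 [404.75 202.  ] [-0.0107 -0.0022  0.201 ]
```

View pics/g4.png

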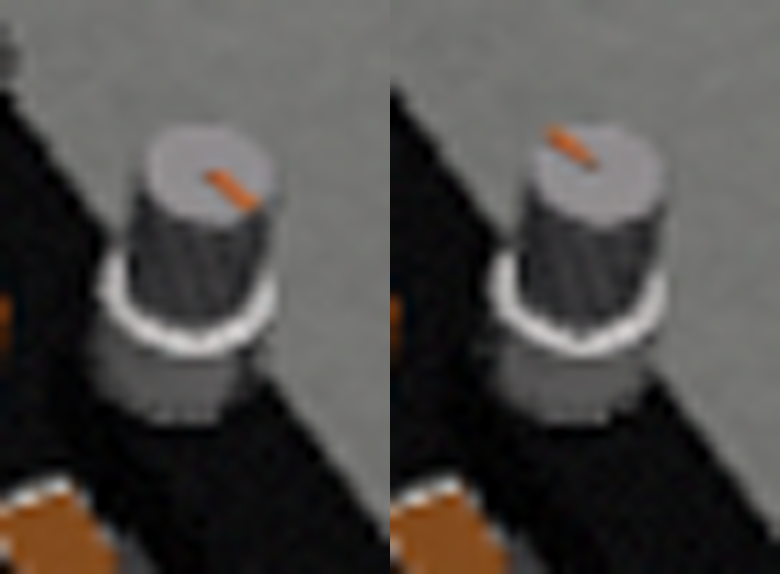

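The mark has turned by about 180° in all. The thimble closed after about 1.8 rad, so the slip is about 1.28 rad (2.4 clicks), within 1.5 to 3.5. The carrier's label has not moved in the picture and the arm is clear, so I hand it in.

Run:
```python
from h import *
im=np.load("s3.npz")["scene"]; h=cv2.cvtColor(im,cv2.COLOR_RGB2HSV)
o=((h[...,0]>5)&(h[...,0]<20)&(h[...,1]>130)&(h[...,2]>150)).astype(np.uint8)
b=[(a,c.round(2),g_of(onz("scene",c,.072)).round(4)) for a,c,m in blobs(o,374,205,398,235)]; print(b)
if b and abs(b[0][2][0]+.0847)<.0015: print(r.finish_job())
```

```text
[(np.int32(20), array([386.85, 214.9 ]), array([-0.0847,  0.0006,  0.072 ]))]
the job is handed in; nothing more can be done
None
```

I handed the job in at about 33 s of the 72 s allowed: the carrier is home and clamped, the ratchet slipped about 2.4 clicks by hand angle and torque, the arm is clear, and I moved nothing else; no verdict came back.

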